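# Shut the peg tray and lock its clamp

## Robot

A 6-joint arm with a two-finger parallel gripper is mounted at the origin on the work surface. World frame = base frame: x ahead of the robot, y to its left, z up, the work surface at z = 0. Lengths are in m, angles in rad, forces in N, time in s.
With the tool pointing down it reaches from about 0.35 to 0.725 m from the base axis. Payload 6 kg.
Tool frame: the origin (TCP) lies midway between the tips of the shut fingers; the grasp point (between the pads) lies 19 mm behind it (r.grip_point_offset is the distance from the TCP to the grasp point, in m); z points along the fingers, y is the line along which they close (so a half turn about z gives the same grasp; the last joint's range is limited). The gripper opens to 85 mm and grips with 20 to 120 N. Pads are 22 mm wide; open, the fingers measure 114 mm over their backs; the gripper's body (76 mm by 85 mm) begins 54 mm behind the grasp point. The pads swing forward as they close: fully open they stand 13 mm farther back than shut.
Start: joints at [1.634, 0.04, 0.085, 0, -1.615, -0.334], TCP at [0.16, 0.578, 0.231] pointing down, gripper open.
Joint ranges: [-2.56, 2.56], [-1.29, 2.01], [-1.08, 1.49], [-3.29, 1.98], [-2.81, -0.18], [-2.99, 2.99]. Speed limits (rad/s): [2.57, 2.57, 3.01, 3.14, 3.14, 3.14].

## Interface

Orientations are given as a unit quaternion [w, x, y, z].
In Python, from plant import r gives the robot as it stands.
- The arm moves only by the tool arm_command, never from a script. Its argument "increments" is one flat list of numbers, 5 for each row, row after row: the shift along the world's x, y, z in mm, then the turn about the world's z in degrees, then the finger opening in mm, from 0 to 85.4. A call has 1 to 8 rows; each row shifts and turns the commanded pose from where the row before left it; what a row does not reach is not made up. A row lasts 1/10 s, in which the tool goes at most 50 mm and 8.59 degrees, less where a joint would pass 70% of its speed; a pose out of reach is approached as far as the arm can. A call with a gripper value outside its range is refused whole. The fingers move at their own pace and stop on an object; "grip_force" is the grip in N (left out, the last holds). Time passes only in rows, so rows that do not move let the fingers close. It gives the time, the measured TCP pose, the force, the opening and the grip force at its end, in the units of the state.
- r.get_obs(): the state, without advancing time (a new reading comes with each control period).
- r.read_camera(name): name is "side" or "top"; returns a dict with "img" (420x560x3 uint8, blue, green, red), "fx", "fy", "cx", "cy" (pixels), "R" (3x3) and "t" (3): a world point X has camera coordinates R X + t. Camera axes: x right, y down, z forward; pixel columns grow to the right and rows downward; lengths in m; the calibration is good to about 2 mm. A picture is of the moment at which its call begins. There is no depth.
- r.sign_off(): hands the job in; it is judged then, once.
The state is a dict: "t": time; "qpos": joint angles; "joint_velocities": joint speeds; "joint_efforts": joint torques, N m; "eef_pos": TCP position; "tool_rot": TCP orientation; "force": force on the tool from outside, world axes, zero at the start; "moment": the same for the moment, N m; "width": finger opening in m; "grasp_force": force on a finger pad.
Only numpy, scipy, OpenCV 4.12 (cv2) and the standard library are available. Lean on these libraries where they do the work, as an engineer would, in place of code of your own. Each camera call takes 0.05 s, during which the arm holds its last target. There are 200 camera calls.

## Task

The aluminium tray drawer on the laundry counter has been left half open. Push the tray fully home, and then turn the red clamp knob on top of the unit clockwise as far as it goes to lock the tray shut. Leave everything else on the counter where it is.

Things in the scene. Friction and masses are not known exactly. Their poses are not given: they have to be found in the camera images.
- unit: Small aluminium drawer unit fixed to the counter: 220 mm deep (its x), 220 mm wide (its y), 120 mm high. Origin on the counter straight below the axis of the clamp knob; its x axis points from its front to its back, z up. The front edge of its top lies at x = -60 mm, the back at x = +160 mm; a 28 mm high white dish is fixed at the back right of the top.
- tray (a joint): How far the tray drawer is out, in m: 0 = fully home, growing as it slides out towards the unit's -x; stop at 0.105. Drag 1.5 N. Its steel front plate (212 mm wide, 8 mm thick, from 8 to 108 mm above the counter) lies against the unit's front edge when home.
- tray_handle (a point): Middle of the tray's black pull bar: a horizontal bar 110 mm long along the unit's y, about 10 mm thick, 85 mm above the counter, its centre 35 mm in front of the tray's front plate, joined to the plate near both ends. It moves with the tray; with the tray home it is 103 mm in front (unit -x) of the knob's axis.
- clamp (a joint): Angle of the red clamp knob in rad, growing clockwise seen from above: 0 = loose, 1.43 = stop, fully locked. It turns with 0.12 N m of drag. Its pin under the top swings in front of a keeper on the tray, so while the tray is still out the knob is blocked at about 0.65.
- clamp_grip (a point): Grip point of the red clamp knob, on its axis, 153 mm above the counter. The grip is an upright bar 64 mm long, 18 mm wide, from 130 to 166 mm above the counter, on a black 68 mm disc. At angle 0 the bar lies along the unit's x, its white-marked end to the front at a white dot; locked, the white end is at the orange dot (unit +y). Site x axis: along the bar, white end at -x.
- rack: Bystander, fixed: clear acrylic rack, 150 x 150 mm, 62 mm high, with two slotted combs that carry the four steel skewer pegs. Origin at the centre of its underside.
- green_peg: Bystander: green plastic peg lying down, 178 mm long (its x), 14 mm high, with a 50 mm wide head. Origin under its middle.
- mallet_head: Bystander: black hard-silicone mallet head standing on end, 66 mm diameter, 95 mm high. Origin at the centre of its underside.
- detergent: Bystander: blue detergent bottle, 70 mm diameter, 170 mm high, standing. Origin at the centre of its underside.
- skewer0: Bystander: silver steel skewer peg, 6 mm thick, 183 mm long, lying in the rack's slots 43 mm above the counter with its bent end hanging down. Origin on its shaft near the middle, x along the shaft.
- skewer1: Bystander: silver steel skewer peg, 6 mm thick, 183 mm long, lying in the rack's slots 43 mm above the counter with its bent end hanging down. Origin on its shaft near the middle, x along the shaft.
- skewer2: Bystander: silver steel skewer peg, 6 mm thick, 183 mm long, lying in the rack's slots 43 mm above the counter with its bent end hanging down. Origin on its shaft near the middle, x along the shaft.
- skewer3: Bystander: silver steel skewer peg, 6 mm thick, 183 mm long, lying in the rack's slots 43 mm above the counter with its bent end hanging down. Origin on its shaft near the middle, x along the shaft.

How it is judged:
By the outcome, as a careful person would: the job done as asked, in the order asked, and still so for the second after the job is handed in, with the robot touching nothing.
It also fails if it takes over 45 s, if anything falls off the work surface, if the arm or the gripper's body presses on something with over 40 N, if the wrist force passes 120 N, or if a joint passes its speed limit or range.

## Working session

There is one attempt and no reset: what is moved stays moved. The work goes in short steps, Python scripts to look and compute and a tool call to move; the robot and the scene stay as the last step left them, time stands still between calls to the robot, and variables do not carry over. Pictures are saved under pics/ and viewed, at most 10 in all, crops included, and the job is handed in when it is done.

Besides the shell and the picture viewer there is one more tool, called as a command line: name --argument value ..., lists and objects as JSON in quotes. arm_command: Moves the arm, as the interface text tells. Its arguments: {"type":"object","properties":{"increments":{"type":"array","items":{"type":"number"}},"grip_force":{"type":"number"}},"required":["increments"]}

```bash
mkdir -p pics
python3 - <<'E'
from plant import r
import cv2,pickle
d={}
for n in("top","side"):
    c=r.read_camera(n);d[n]=c;cv2.imwrite(f"pics/{n}0.png",c["img"])
    print(n,c["fx"],c["cx"],c["cy"],c["R"],c["t"])
pickle.dump(d,open("cam.pkl","wb"))
o=r.get_obs();print(o["eef_pos"],o["tool_rot"],o["t"])
E
```

```text
top 407.8699690553558 276.14976033691795 207.6237361862878 [[-0.09693419 -0.99527266 -0.0060084 ]
 [-0.97273909  0.09601389 -0.21109239]
 [ 0.21067137 -0.01461747 -0.97744765]] [0.07282063 0.52762299 1.56215769]
side 423.03230806104614 284.5975022098871 214.76635816958157 [[ 0.98209378 -0.18832881 -0.00490512]
 [-0.12706623 -0.64295072 -0.75529369]
 [ 0.13908981  0.74239251 -0.65536813]] [-0.53485931  0.18535766  1.24714944]
[0.16033581 0.57787273 0.23038133] [ 7.97713699e-04  9.90848982e-01 -1.34972797e-01 -4.78066691e-05] 0.1
```

View pics/top0.png

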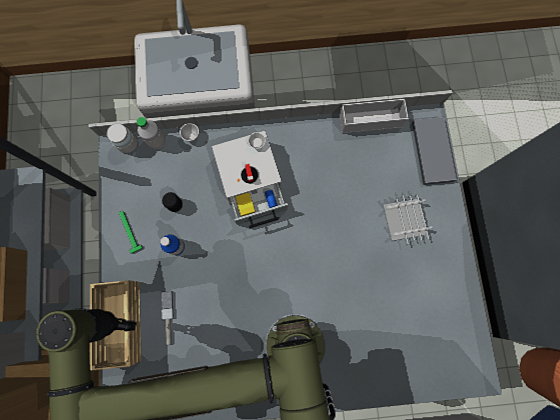

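View pics/side0.png

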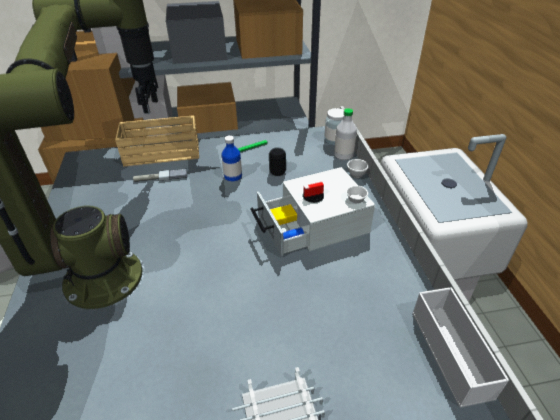

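The top view shows the unit at about (250,170), with the tray open towards the robot, the handle at about (265,222) and the knob at (249,174). In the side view the knob is at (314,190) and the handle at (262,217). I'll enlarge both for exact points.

Run:
```python
import cv2,pickle,numpy as np
d=pickle.load(open("cam.pkl","rb"))
a=cv2.resize(d["top"]["img"][125:235,200:300],None,fx=5,fy=5,interpolation=cv2.INTER_CUBIC)
b=cv2.resize(d["side"]["img"][160:260,245:385],None,fx=5,fy=5,interpolation=cv2.INTER_CUBIC)
cv2.imwrite("pics/a.png",a);cv2.imwrite("pics/b.png",b)
```

```text
(no output)
```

View pics/a.png

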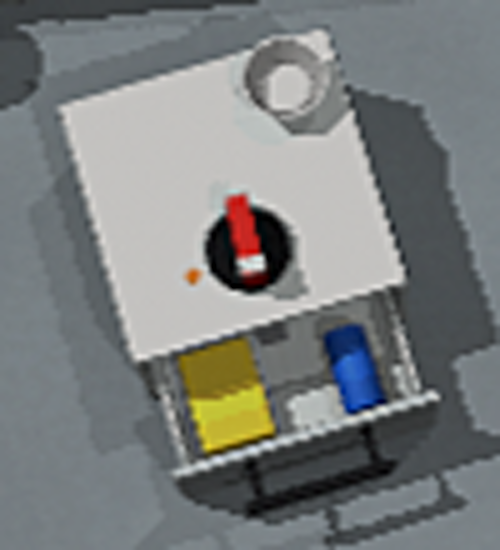

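View pics/b.png

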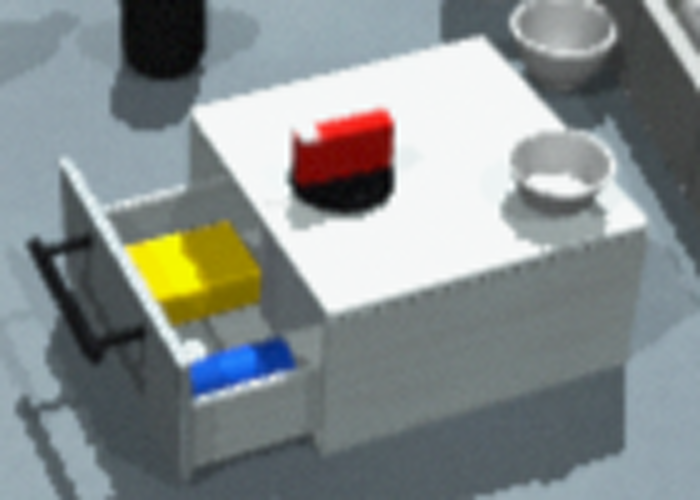

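```bash
cat > fit.py <<'E'
import pickle,numpy as np
from scipy.optimize import least_squares
d=pickle.load(open("cam.pkl","rb"))
P={"top":[(62,105),(135,360),(403,280),(328,32),(250,510),(392,467),(178,472),(437,398),(251,258),(237,199)],
"side":[(485,37),(193,112),(325,313),(645,225),(38,245),(95,352),(65,160),(187,360),(305,136),(383,115)]}
off={"top":(200,125),"side":(245,160)}
def pts(p):
    x,y,w,q,k=p
    c=.032*np.cos(k);s=.032*np.sin(k)
    L=np.array([(.16,.11,.12),(-.06,.11,.12),(-.06,-.11,.12),(.16,-.11,.12),(-.103-q,.055,.085),(-.103-q,-.055,.085),(-.066-q,.106,.108),(-.066-q,-.106,.108),(-c,s,.166),(c,-s,.166)])
    R=np.array([[np.cos(w),-np.sin(w),0],[np.sin(w),np.cos(w),0],[0,0,1]])
    return L@R.T+[x,y,0]
def proj(n,X):
    c=d[n];Y=X@np.array(c["R"]).T+c["t"]
    return np.c_[c["fx"]*Y[:,0]/Y[:,2]+c["cx"],c["fy"]*Y[:,1]/Y[:,2]+c["cy"]]
def res(p): return np.concatenate([(proj(n,pts(p))-((np.array(P[n])+.5)/5-.5+off[n])).ravel() for n in P])
if __name__=="__main__":
    f=least_squares(res,[.6,.1,.2,.05,0],loss="soft_l1")
    print(f.x,np.degrees(f.x[[2,4]]));print(res(f.x).reshape(2,-1,2).round(1).tolist())
    np.save("p.npy",f.x);print(pts(f.x)[4:].round(3))
E
python3 fit.py
```

```text
[ 0.65767206  0.11045022  0.19370221  0.08352415 -0.00261491] [11.09831924 -0.14982331]
[[[0.0, -0.3], [0.0, 0.7], [1.4, 0.7], [0.4, -0.8], [0.5, -0.7], [-0.6, -0.1], [-1.0, 0.5], [0.3, -0.3], [1.7, 3.0], [-0.2, -0.8]], [[-0.1, -0.3], [-0.8, -0.9], [0.5, -0.1], [1.2, -0.5], [-0.1, -0.2], [0.2, 0.1], [-0.1, -0.7], [-0.6, 0.5], [-1.6, -0.2], [1.5, -0.7]]]
[[ 0.464  0.129  0.085]
 [ 0.485  0.021  0.085]
 [ 0.491  0.186  0.108]
 [ 0.531 -0.022  0.108]
 [ 0.626  0.104  0.166]
 [ 0.689  0.117  0.166]]
```

arm_command --increments '[20,-40,3,2.5,0,20,-40,3,2.5,0,20,-40,3,2.5,0,20,-40,3,2.5,0,20,-40,3,2.5,0,20,-40,3,2.5,0,20,-40,3,2.5,0,20,-40,3,2.5,0]' --grip_force 30

```text
t: 0.9
eef_pos: [0.3207, 0.2564, 0.2552]
tool_rot: [-0.0, 0.999, 0.04, -0.0]
force: [1.0, 0.5, 0.2]
width: 0.0
grasp_force: 0.0
```

arm_command --increments '[22,-38,0,1.3,0,22,-38,0,1.3,0,22,-38,0,1.3,0,22,-38,0,1.3,0,20,-38,0,1.4,0,0,0,0,0,0,0,0,0,0,0]'

```text
t: 1.6
eef_pos: [0.4285, 0.0672, 0.2548]
tool_rot: [0.0, 0.995, 0.095, -0.0]
force: [-0.2, 0.3, -0.4]
width: -0.0006
grasp_force: 0.0
```

arm_command --increments '[0,-1,-45,0,0,0,0,-45,0,0,0,0,-45,0,0,0,0,-37,0,0,0,0,-15,0.2,0,0,0,0,0,0]'

```text
t: 2.2
eef_pos: [0.4273, 0.0675, 0.0668]
tool_rot: [0.001, 0.995, 0.099, -0.001]
force: [0.1, 0.3, 0.7]
width: -0.0001
grasp_force: 0.0
```

arm_command --increments '[10,2,0,0,0,10,2,0,0,0,10,2,0,0,0,10,2,0,0,0,10,2,0,0,0,10,2,0,0,0]'

```text
t: 2.8
eef_pos: [0.4899, 0.0803, 0.0713]
tool_rot: [-0.0, 0.995, 0.099, 0.002]
force: [-2.8, 0.8, 1.6]
width: 0.0003
grasp_force: 1.1
```

arm_command --increments '[10,2,0,0,0,10,2,0,0,0,10,2,0,0,0,8,1.5,0,0,0,4,1,0,0,0]'

```text
t: 3.3
eef_pos: [0.5312, 0.0877, 0.0682]
tool_rot: [0.0, 0.995, 0.098, -0.0]
force: [-1.6, -0.3, 1.6]
width: -0.0001
grasp_force: 0.8
```

arm_command --increments '[3,0.5,0,0,0,3,0.5,0,0,0]'

```text
t: 3.5
eef_pos: [0.5365, 0.0887, 0.0681]
tool_rot: [-0.0, 0.995, 0.098, -0.0]
force: [-1.9, 1.4, 0.4]
width: 0.0002
grasp_force: 0.8
```

arm_command --increments '[2,0.4,0,0,0,2,0.4,0,0,0,0,0,0,0,0]'

```text
t: 3.8
eef_pos: [0.5397, 0.0892, 0.068]
tool_rot: [0.0, 0.995, 0.098, -0.001]
force: [-5.5, 0.3, 2.9]
width: -0.0002
grasp_force: 2.7
```

arm_command --increments '[1,0.2,0,0,0,0,0,0,0,0]'

```text
t: 4.0
eef_pos: [0.5397, 0.0892, 0.068]
tool_rot: [0.0, 0.995, 0.098, -0.002]
force: [-9.5, -0.0, 4.1]
width: 0.0001
grasp_force: 5.0
```

arm_command --increments '[1,0.2,0,0,0,0,0,0,0,0]'

```text
t: 4.2
eef_pos: [0.5398, 0.0892, 0.0679]
tool_rot: [0.001, 0.995, 0.098, -0.003]
force: [-15.2, -0.6, 6.5]
width: -0.0004
grasp_force: 7.4
```

arm_command --increments '[-10,-2,0,0,0,-20,-4,0,0,0,0,0,45,0,0,0,0,45,0,0,0,0,45,0,50,0,0,20,0,50,0,0,0,0,50]'

```text
t: 4.9
eef_pos: [0.514, 0.084, 0.2279]
tool_rot: [-0.001, 0.995, 0.098, 0.004]
force: [0.2, -0.0, -0.5]
width: 0.0431
grasp_force: 0.0
```

Run:
```python
from plant import r
import cv2
for n,(u,v,w,h) in dict(top=(200,115,100,110),side=(245,140,140,120)).items():
    c=r.read_camera(n)["img"][v:v+h,u:u+w]
    cv2.imwrite(f"pics/{n}1.png",cv2.resize(c,None,fx=5,fy=5,interpolation=cv2.INTER_CUBIC))
```

```text
(no output)
```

View pics/side1.png

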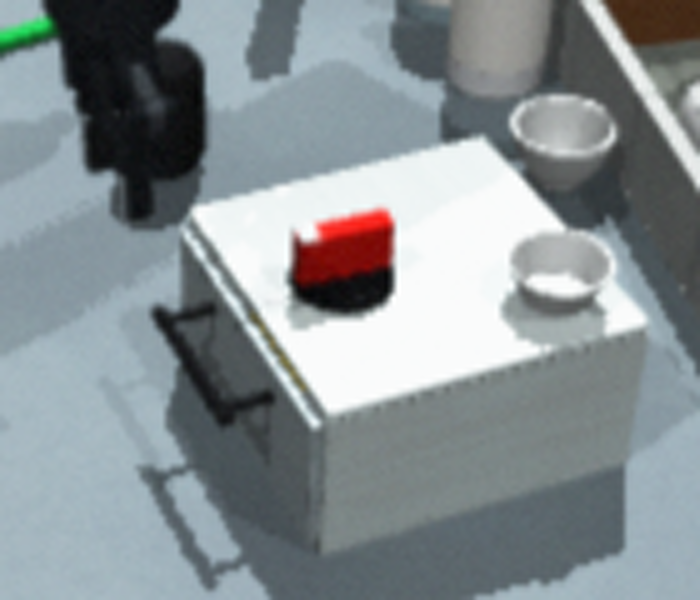

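The tray looks shut: the plate is against the unit front, with the handle ends at crop (158,315) and (228,418). The knob is unmoved at about (343,250). I'll check the tray position by calculation while moving over the knob.

Run:
```python
from fit import *
p=np.load("p.npy")
for q in(0,.003,.006):
    p[3]=q; print(q,((proj("side",pts(p))[4:8]-[245,140]+.5)*5-.5).round(0).tolist())
```

```text
0 [[160.0, 312.0], [224.0, 417.0], [183.0, 227.0], [315.0, 426.0]]
0.003 [[155.0, 314.0], [220.0, 419.0], [179.0, 228.0], [310.0, 427.0]]
0.006 [[151.0, 315.0], [215.0, 420.0], [175.0, 229.0], [305.0, 429.0]]
```

arm_command --increments '[24,4,15,0,50,40,8,0,0,50,40,8,0,0,50,35,5.4,0,0,50,4.7,1,0,0,50,0,0,0,0,50]'

```text
t: 5.6
eef_pos: [0.6562, 0.1101, 0.2349]
tool_rot: [0.001, 0.995, 0.098, -0.002]
force: [-1.5, -0.6, -0.0]
width: 0.05
grasp_force: 0.0
```

arm_command --increments '[0,0,-35,0,50,0,0,-35,0,50,0,0,-20,0,50,0,0,0,0,50]'

```text
t: 6.0
eef_pos: [0.6535, 0.1097, 0.1447]
tool_rot: [0.0, 0.995, 0.098, -0.003]
force: [0.5, 0.8, -0.9]
width: 0.0502
grasp_force: 0.0
```

arm_command --increments '[4,0.5,-7,0,50,0,0,0,0,50,0,0,0,0,16,0,0,0,0,16,0,0,0,0,0,0,0,0,0,0,0,0,0,0,0]' --grip_force 40

```text
t: 6.7
eef_pos: [0.6606, 0.1123, 0.1428]
tool_rot: [-0.001, 0.995, 0.099, 0.001]
force: [-2.5, 5.1, 2.8]
width: 0.0172
grasp_force: 41.1
```

arm_command --increments '[0,0,0,-4,0,0,0,0,-6,0,0,0,0,-6,0,0,0,0,-6,0,0,0,0,-6,0,0,0,0,-6,0,0,0,0,-6,0,0,0,0,-5,0]'

```text
t: 7.5
eef_pos: [0.6599, 0.1097, 0.1428]
tool_rot: [0.001, 0.956, -0.292, 0.0]
force: [-4.8, -3.8, 2.9]
width: 0.0174
grasp_force: 39.0
```

arm_command --increments '[-1,0.5,0,-6,0,-1,0,0,-6,0,0,0,0,-6,0,0,0,0,-6,0,0,0,0,-6,0,0,0,0,-4,0]'

```text
t: 8.1
eef_pos: [0.6582, 0.1085, 0.1428]
tool_rot: [0.002, 0.829, -0.559, 0.001]
force: [-1.9, -8.1, 2.4]
width: 0.0177
grasp_force: 39.5
```

```bash
python3 -c "
from plant import r
o=r.get_obs();print(o['moment'],o['force'],o['qpos'],o['tool_rot'],o['grasp_force'])"
```

```text
[-2.72423015  0.84480845  0.17047216] [-1.9330022  -8.0611023   2.35165957] [ 0.46433724  0.22441584  0.12475413  0.00351456 -1.47293127 -0.08095918] [ 0.00164068  0.82896667 -0.55929455  0.00108313] 39.48140859603882
```

arm_command --increments '[0,0,0,-2,0,0,0,0,-2,0,0,0,0,0,0]'

```text
t: 8.4
eef_pos: [0.658, 0.1085, 0.1428]
tool_rot: [0.002, 0.81, -0.586, 0.001]
force: [-2.4, -7.9, 2.8]
width: 0.0174
grasp_force: 41.2
```

```bash
python3 -c "
from plant import r
o=r.get_obs();print(o['moment'],o['force'],o['qpos'],o['tool_rot'],o['grasp_force'])"
```

```text
[-2.81679011  0.77713921  0.99352627] [-2.43677763 -7.86020502  2.84352008] [ 0.46448973  0.22429302  0.12459781  0.00359348 -1.47323593 -0.14651425] [ 0.00177233  0.81023903 -0.58609588  0.00109323] 41.155275106430054
```

arm_command --increments '[0,0.5,0,-2,0,0,0,0,0,0]'

```text
t: 8.6
eef_pos: [0.658, 0.1087, 0.1429]
tool_rot: [0.002, 0.8, -0.6, 0.001]
force: [-2.3, -10.0, 2.3]
width: 0.0172
grasp_force: 54.6
```

```bash
python3 -c "
from plant import r
o=r.get_obs();print(o['moment'],o['force'],o['tool_rot'],o['grasp_force'])"
```

```text
[-3.14764799  0.91732148  1.35994103] [-2.26782288 -9.98147489  2.30409842] [ 0.00208069  0.80009344 -0.59987048  0.00124789] 54.61193428840488
```

arm_command --increments '[0,0,0,0,50,0,0,0,0,50,0,0,0,0,50,0,0,0,0,50,0,0,20,0,50,0,0,40,0,50,0,0,40,0,50]'

```text
t: 9.3
eef_pos: [0.6578, 0.1118, 0.2418]
tool_rot: [0.001, 0.8, -0.6, -0.0]
force: [0.7, -0.1, 0.6]
width: 0.0497
grasp_force: 0.0
```

arm_command --increments '[-40,0,10,0,50,-45,0,0,0,50,-45,0,0,0,50,-45,0,0,0,50,-40,0,0,0,50,0,0,0,0,50]'

```text
t: 9.9
eef_pos: [0.4406, 0.1117, 0.2534]
tool_rot: [-0.003, 0.801, -0.599, 0.001]
force: [0.6, 0.0, 0.9]
width: 0.0501
grasp_force: 0.0
```

Run:
```python
from plant import r
import cv2,numpy as np
from fit import *
o=[]
for n,(u,v,w,h) in dict(top=(200,115,70,100),side=(255,160,90,100)).items():
    c=r.read_camera(n)["img"]; cv2.imwrite(f"pics/{n}full.png",c)
    o.append(cv2.resize(c[v:v+h,u:u+w],None,fx=5,fy=5,interpolation=cv2.INTER_CUBIC))
cv2.imwrite("pics/end.png",np.hstack(o))
p=np.load("p.npy");p[3]=0
for k in(1.3,1.43):
    p[4]=k;print(k,((proj("top",pts(p))[8:]-[200,115])*5).round(),((proj("side",pts(p))[4:]-[255,160])*5+[350,0]).round())
```

```text
1.3 [[209. 304.]
 [282. 260.]] [[458. 210.]
 [522. 315.]
 [481. 125.]
 [613. 324.]
 [609.  97.]
 [676. 146.]]
1.43 [[207. 299.]
 [284. 265.]] [[458. 210.]
 [522. 315.]
 [481. 125.]
 [613. 324.]
 [614.  95.]
 [671. 148.]]
```

View pics/end.png

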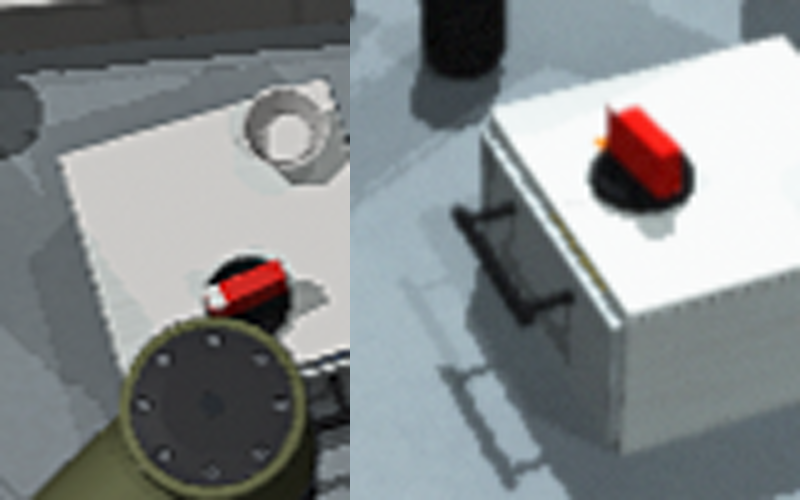

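The bar's white end is at (215,297) and its other end at (283,265). That slope matches 1.43 rad, the handle is where a home tray puts it, and the gripper is clear of everything.

```bash
python3 -c "
from plant import r
print(r.sign_off())"
```

```text
the job is handed in; nothing more can be done
None
```

The tray is pushed fully home and the red knob is turned clockwise to its stop, as the camera images and the force readings at both stops show; nothing else was touched, and the job was handed in at about 10 s.

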